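# Refill the flip-cap tablet tube and close the rack up

## Task

In the leaning wooden rack, flick open the cap of the wide round tube (tip it right back), slide the tablet roll from the breakfast tray all the way down into that tube, and press its cap shut again. One of the other tubes, the slim one, was left open: press that cap shut too, so that all three caps end fully home. Press firmly but not hard, leave the square tube shut, and leave everything else on the desk and tray where it is.

Things in the scene. Friction and masses are not known exactly. Their poses are not given: they have to be found in the camera images.
- round: the wide round tube, white plastic, fixed in the rack; the order of the three tubes varies. Outside diameter 50 mm, length 100 mm, bore 40 mm, inner floor 5 mm above its underside. Origin: centre of its underside; z runs up along the tube, which leans 30 degrees from vertical to the front; x points from its front (tab side) to its back (hinge side), y along the row
- rack: wooden rack, 150 x 290 mm, fixed; holds three tubes 85 mm apart in a row along its y, leaning to its front (-x). Its back board, 8 mm thick, ends 37 mm up the tubes, 38 mm behind their axes. Origin: centre of its underside; the tubes' undersides are 40 mm up
- round_mouth (a point): centre of the round tube's mouth, 100 mm up its axis; axes as the tube's
- round_hinge (a point): cap hinge axis of the round tube: 29 mm behind the tube's axis (+x), 1 mm above the rim; hinge axis along the tube's y. The grey cap is a disc 54 mm across, 8 mm thick (top 9 mm above the rim when shut), with a thumb tab at its front edge. More than 40 N from the fingers on the disc or on the tab's ridge breaks it; squeezing the tab's plate by its sides is harmless
- round_tab (a point): middle of the top edge of the thumb tab on the round tube's cap. The tab stands at the cap's front edge: a plate 24 mm wide (y), 6 mm thick (x), 24 mm high above the disc, and on it a ridge 14 mm wide, 10 mm thick, 5 mm high. Shut, this point is 53 mm in front of the hinge and 37 mm above it; it moves with the cap, whose axes are the tube's when shut
- square: the square tube; origin at the centre of its underside, axes like the round tube's
- slim: the slim tube; origin at the centre of its underside, axes like the round tube's. Its cap is a disc 40 mm across, 8 mm thick, with a tab; the 40 N limit holds for all caps
- round_cap (a joint): angle of the round cap: 0 shut, grows as it tips up and back, stop at 1.8 rad; starts at 0 to 0.15. Stiff hinge, stays where left. Pushing the shut tab straight back jams: pinch its sides and lift round the hinge past 1 rad, then push the cap back from below. Lifting takes 1 to 4 N at the tab, pressing down 4 to 5 N at the tab, 8 N at the disc's middle, most at the very end
- slim_mouth (a point): centre of the mouth of the slim round tube (36 mm outside diameter, 100 mm long, leaning like the round one, axes alike)
- slim_hinge (a point): cap hinge axis of the slim tube: 22 mm behind the tube's axis, 1 mm above the rim
- slim_tab (a point): middle of the top edge of the slim cap's tab, a tab like the round one's; shut, 39 mm in front of the hinge and 37 mm above it; moves with the cap
- slim_cap (a joint): angle of the slim tube's cap, starts open at 1.2 to 1.7 rad; hinge like the round one's (0 shut, stop at 1.8 rad, stays where left). Pressing it down takes about 6 N at the tab, 11 N at the middle of its disc
- square_mouth (a point): centre of the mouth of the square tube (46 mm square outside, 100 mm long, leaning like the others)
- square_cap (a joint): angle of the square tube's cap (50 mm square, same tab and hinge kind), starts shut at 0 and stays shut
- roll: the tablet roll: rigid paper-wrapped cylinder with two foil bands, 32 mm diameter, 84 mm long, about 90 g, standing upright on the dark breakfast tray (tray floor 6 mm above the desk). Origin: centre of its lower end, z along the roll. It fits only the round tube; seated, its top is 11 mm below the rim.
- roll_mid (a point): middle of the roll, on its axis, 42 mm from either end; 47 mm above the round tube's underside when seated
- mug: white mug, 76 mm across, 92 mm high, on the tray; origin at the centre of its underside
- bowl: white bowl, 110 mm across, 50 mm high, on the tray; origin at the centre of its underside
- spoon: steel spoon 160 mm long lying on the tray
- remote: black remote control 150 x 44 x 18 mm on the desk in front of the rack; origin at the centre of its underside, long along its x
- case: dark spectacle case 65 x 155 x 36 mm on the desk; origin at the centre of its underside, long along its y
- water: clear water bottle, 64 mm across, 200 mm high, on the desk; origin at the centre of its underside
- jar: squat amber jar with steel lid, 68 mm across, 75 mm high, on the desk; origin at the centre of its underside
Things that resemble listed ones, but are neither listed nor needed, are in the scene too. Leave any purple look-alike of the roll alone.

How it is judged:
By the outcome, as a careful person would: the job done as asked, in the order asked, and still so for the second after the job is handed in, with the robot touching nothing.
It also fails if it takes over 72 s, if anything falls off the work surface, if the arm or the gripper's body presses on something with over 40 N, if the wrist force passes 120 N, or if a joint passes its speed limit or range.

## Robot

A 6-joint arm with a two-finger parallel gripper is mounted at the origin on the work surface. World frame = base frame: x ahead of the robot, y to its left, z up, the work surface at z = 0. Lengths are in m, angles in rad, forces in N, time in s.
With the tool pointing down it reaches from about 0.3 to 0.75 m from the base axis. Payload 8.5 kg.
Tool frame: the origin (TCP) lies midway between the tips of the shut fingers; the grasp point (between the pads) lies 19 mm behind it; z points along the fingers, y is the direction in which the jaws open and shut (so a half turn about z gives the same grasp; the last joint's range is limited). The gripper opens to 88 mm and grips with 3 to 60 N. Pads are 18 mm wide; open, the fingers measure 123 mm over their backs; the gripper's body (75 mm by 187 mm) begins 45 mm behind the grasp point.
Start: joints at [1.115, 0.381, 1.297, -0, 1.464, -0.215], TCP at [0.131, 0.534, 0.239] pointing down, gripper open.
Joint ranges: [-3.11, 3.11], [-0.89, 2.33], [0.22, 2.48], [-1.42, 4.56], [0.17, 2.85], [-2.88, 2.88]. Speed limits (rad/s): [2.39, 2.39, 3.14, 3.14, 3.14, 3.14].

## Interface

Orientations are given as a unit quaternion [w, x, y, z].
In Python, from workcell import env gives the robot as it stands. Calls block until the motion is done:
- env.reach(position, orientation): joint-space move of the TCP to a pose.
- env.line_to(position, attitude=None, speed=0.15, contact_N=None): straight line of the TCP; attitude=None keeps the orientation; speed is the mean speed in m/s. With contact_N (N) it stops when the force on the tool has changed by that much, and returns True; else False.
- env.move_joints(angles): joint-space move.
- env.move_gripper(opening, grip_force=None): finger opening in m; grip_force is the grip in N (None keeps the last); returns when the fingers have stopped.
- env.pause(seconds).
- env.inverse_kinematics(position, orientation): joint angles nearest the present ones, or None.
- env.state(): the state.
- env.snapshot(name): name is "side" or "top"; returns (picture, depth): 384x512x3 uint8, blue, green, red; 384x512 float32, m along the optical axis (not along the pixel's ray), 0 where there is no reading.
- env.camera_params(name): a dict with "fx", "fy", "cx", "cy" (pixels), "rvec" (rotation vector, rad) and "tvec" (3), from world to camera coordinates, as OpenCV has them. Camera axes: x right, y down, z forward; pixel columns grow to the right and rows downward; lengths in m; the calibration is good to about 2 mm. A picture is of the moment at which its call begins. camera_params takes no time and is no camera call.
A pose or a line that the arm cannot do raises env.PlanningError and nothing moves.
- env.close_job(): hands the job in, once; it reports no verdict.
The state is a dict: "time_s": time; "qpos": joint angles; "dq": joint speeds; "tau": joint torques, N m; "ee_pos": TCP position; "tcp_rot": TCP orientation; "ft_force": force on the tool from outside, world axes, zero at the start; "ft_torque": the same for the moment, N m; "width": finger opening in m.
Only numpy, scipy, OpenCV 4.12 (cv2) and the standard library are available. Lean on these libraries where they do the work, as an engineer would, in place of code of your own. Each camera call takes 0.05 s, during which the arm holds its last target. There are 200 camera calls.

## Working session

There is one attempt and no reset: what is moved stays moved. The work goes in short steps, each a Python script; the robot and the scene stay as the last script left them, time stands still between calls to the robot, and variables do not carry over. Pictures are saved under pics/ and viewed, about 8 in all and at most 12, crops included, and the job is handed in when it is done.

```bash
ls; mkdir -p pics; cat > h.py <<'E'
import numpy as np, cv2
from workcell import env
from scipy.spatial.transform import Rotation as R
def snap(n):
    im,d=env.snapshot(n); np.savez(f'/tmp/{n}.npz',im=im,d=d); return im,d
def cam(n):
    p=env.camera_params(n); K=np.array([[p['fx'],0,p['cx']],[0,p['fy'],p['cy']],[0,0,1]])
    return K,cv2.Rodrigues(np.array(p['rvec'],float))[0],np.array(p['tvec'],float).ravel()
def cloud(n,d):
    K,Rm,t=cam(n); v,u=np.mgrid[:d.shape[0],:d.shape[1]]
    c=np.stack([(u-K[0,2])/K[0,0]*d,(v-K[1,2])/K[1,1]*d,d],-1)
    return (c-t)@Rm   # R^T (c-t)
def proj(n,X):
    K,Rm,t=cam(n); c=np.atleast_2d(X)@Rm.T+t; c=c@K.T; return c[:,:2]/c[:,2:]
def quat(M): return R.from_matrix(M).as_quat(scalar_first=True)
E
python3 - <<'E'
from h import *
a=[snap(n)[0] for n in('side','top')]
cv2.imwrite('pics/a.png',cv2.resize(a[0],(800,600),interpolation=2));cv2.imwrite('pics/b.png',cv2.resize(a[1],(800,600),interpolation=2))
for n in('side','top'):
    K,Rm,t=cam(n);print(n,-Rm.T@t,Rm[2],K[0,0])
print(env.state())
E
```

```text
pics
side [0.35914365 0.5952033  0.90616609] [ 0.14481993 -0.58711003 -0.79644774] 348.325958884941
top [ 0.28865334 -0.02972129  1.45285421] [ 0.15620587  0.02280523 -0.98746121] 494.79850725318636
{'time_s': 0.1, 'qpos': array([ 1.11470359e+00,  3.81155394e-01,  1.29813983e+00,  1.95535850e-05,
        1.46361255e+00, -2.15277289e-01]), 'dq': array([-7.34464879e-05, -2.88874825e-03, -1.79033597e-03, -2.62583212e-04,
       -1.83994607e-04, -1.20716741e-03]), 'tau': array([ 2.00645103e-03, -4.38648176e+01, -2.24909914e+01,  7.13641243e-02,
        3.42107238e-02, -9.23105927e-05]), 'ee_pos': array([0.13104776, 0.53390933, 0.23820036]), 'tcp_rot': array([-2.25788309e-04,  1.20118007e-01,  9.92759403e-01, -6.17656381e-04]), 'ft_force': array([-0.31585883,  0.6447294 ,  0.6655858 ]), 'ft_torque': array([-0.02423515,  0.00048998,  0.0407224 ]), 'width': 0.08838067884861846}
```

View pics/a.png

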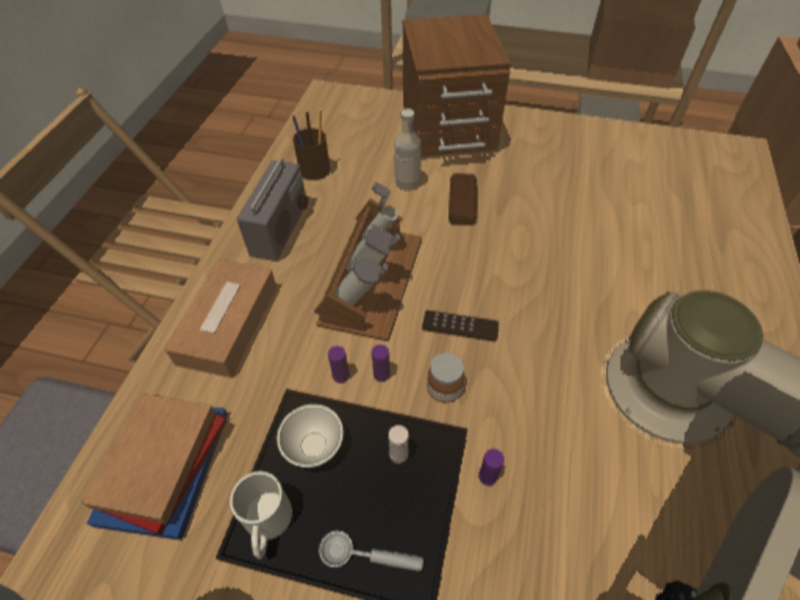

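View pics/b.png

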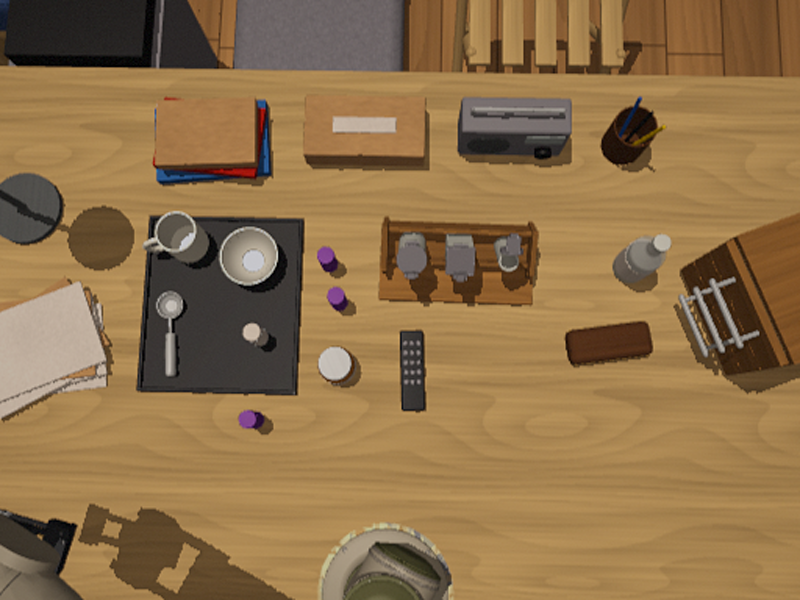

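Side view: white roll on tray (398,442), purple look-alikes at (339,364), (381,362), (491,467), which I leave alone. Top view: roll (255,333), rack centre about (458,260), with caps at (411,250), (460,250) and the open one at (508,250). I'll enlarge the rack and roll and get 3D points.

```bash
python3 - <<'E'
from h import *
T=np.load('/tmp/top.npz');im,d=T['im'],T['d'];P=cloud('top',d)
c1=cv2.resize(im[130:205,235:355],(800,500),interpolation=2)
S=np.load('/tmp/side.npz');sp=cloud('side',S['d'])
c2=cv2.resize(S['im'][110:220,195:285],None,fx=5.4,fy=5.4,interpolation=2)
c2=cv2.resize(S['im'][110:220,195:285],(490,600),interpolation=2)
cv2.imwrite('pics/c.png',c1);cv2.imwrite('pics/d.png',c2)
# desk height check; rack extents
print('desk',P[260,150:160:5,2],P[240,350])
m=(P[...,2]>0.004)&(d>0); 
def dump(n,P,u0,u1,v0,v1,z0,z1):
    q=P[v0:v1,u0:u1].reshape(-1,3);q=q[(q[:,2]>z0)&(q[:,2]<z1)];print(n,len(q),q.min(0).round(3),np.median(q,0).round(3),q.max(0).round(3))
dump('roll',P,153,176,203,226,.06,.12)
dump('roll top',P,153,176,203,226,.085,.1)
dump('roll side',sp,245,265,270,298,.02,.12)
dump('roll side top',sp,245,265,270,298,.085,.1)
dump('rack',P,240,348,138,198,.006,.3)
for u in range(240,348,4): print(u,[tuple(np.round(P[v,u]*1000).astype(int)) for v in (145,155,160,165,172,180,190)])
E
```

```text
desk [ 0.00045696 -0.00053907] [ 0.39736807 -0.293328   -0.00091324]
roll 124 [0.442 0.232 0.061] [0.456 0.246 0.089] [0.474 0.261 0.096]
roll top 99 [0.442 0.233 0.085] [0.457 0.247 0.09 ] [0.471 0.261 0.096]
roll side 243 [0.44  0.236 0.02 ] [0.454 0.259 0.085] [0.471 0.267 0.094]
roll side top 124 [0.44  0.236 0.085] [0.456 0.252 0.089] [0.471 0.266 0.094]
rack 5053 [ 0.518 -0.284  0.006] [ 0.594 -0.118  0.042] [0.702 0.032 0.198]
240 [(np.int64(678), np.int64(36), np.int64(-3)), (np.int64(647), np.int64(35), np.int64(-4)), (np.int64(630), np.int64(35), np.int64(0)), (np.int64(615), np.int64(34), np.int64(1)), (np.int64(594), np.int64(34), np.int64(-4)), (np.int64(569), np.int64(33), np.int64(-2)), (np.int64(538), np.int64(32), np.int64(2))]
244 [(np.int64(675), np.int64(24), np.int64(9)), (np.int64(643), np.int64(23), np.int64(13)), (np.int64(611), np.int64(20), np.int64(81)), (np.int64(599), np.int64(20), np.int64(73)), (np.int64(580), np.int64(19), np.int64(67)), (np.int64(566), np.int64(21), np.int64(15)), (np.int64(536), np.int64(20), np.int64(16))]
248 [(np.int64(653), np.in
[... 7563 characters left out ...]
3), np.int64(-251), np.int64(11))]
340 [(np.int64(661), np.int64(-252), np.int64(80)), (np.int64(628), np.int64(-250), np.int64(94)), (np.int64(616), np.int64(-251), np.int64(85)), (np.int64(602), np.int64(-251), np.int64(84)), (np.int64(585), np.int64(-254), np.int64(69)), (np.int64(572), np.int64(-262), np.int64(15)), (np.int64(542), np.int64(-262), np.int64(15))]
344 [(np.int64(681), np.int64(-276), np.int64(8)), (np.int64(652), np.int64(-277), np.int64(-1)), (np.int64(636), np.int64(-277), np.int64(2)), (np.int64(621), np.int64(-277), np.int64(0)), (np.int64(289), np.int64(-30), np.int64(1453)), (np.int64(576), np.int64(-277), np.int64(-1)), (np.int64(545), np.int64(-277), np.int64(-1))]
```

View pics/c.png

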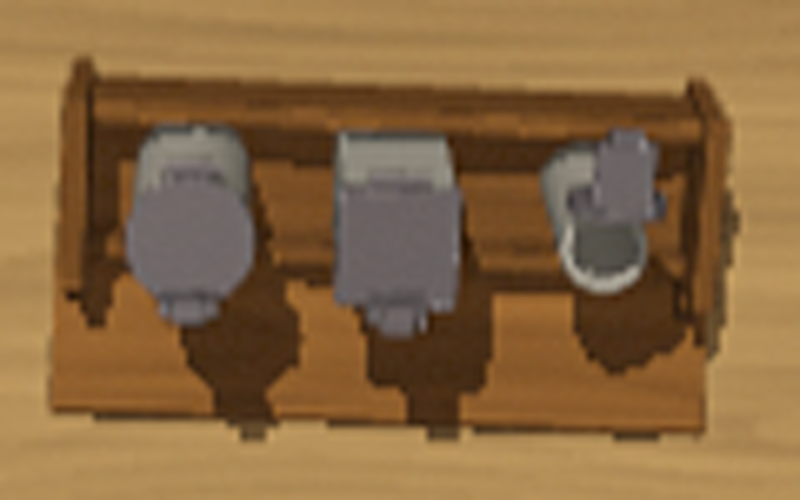

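View pics/d.png

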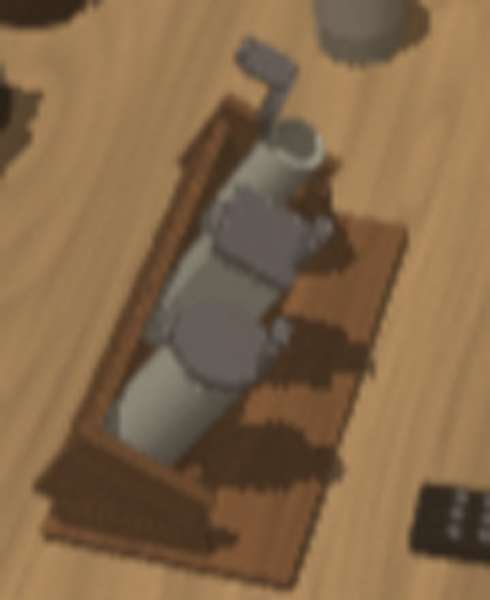

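```bash
cat > model.py <<'E'
from h import *
from scipy.optimize import least_squares
A=np.deg2rad(30)
def box(p,lo,hi):
    lo,hi=np.array(lo),np.array(hi); q=np.abs(p-(lo+hi)/2)-(hi-lo)/2
    return np.linalg.norm(np.maximum(q,0),axis=-1)+np.minimum(q.max(-1),0)
def cyl(p,r,z0,z1):
    q=np.stack([np.hypot(p[:,0],p[:,1])-r,np.abs(p[:,2]-(z0+z1)/2)-(z1-z0)/2],-1)
    return np.linalg.norm(np.maximum(q,0),axis=-1)+np.minimum(q.max(-1),0)
def frames(th):
    x,y,yaw,tx=th[:4]
    Rr=R.from_euler('z',yaw).as_matrix(); Rt=Rr@R.from_euler('y',-A).as_matrix()
    o=[np.array([x,y,0])+Rr@np.array([tx,s,.04]) for s in(.085,0,-.085)]
    return Rr,Rt,o     # round, square, slim
def incap(p,h,ang): # p in tube frame -> cap's shut frame
    H=np.array([h,0,.101]); return (p-H)@R.from_euler('y',ang).as_matrix()+H
def tab(q,xt): return np.minimum(box(q,[xt-.003,-.012,.109],[xt+.003,.012,.133]),box(q,[xt-.005,-.007,.133],[xt+.005,.007,.138]))
def sdf(P,th):
    Rr,Rt,o=frames(th); r,s,l=[(P-k)@Rt for k in o]
    b=(P-np.array([th[0],th[1],0]))@Rr
    out=[box(b,[-.075,-.145,0],[.075,.145,.012]),box(s,[.038,-.14,-.02],[.046,.14,.037]),
      cyl(r,.025,0,.1),cyl(l,.018,0,.1),box(s,[-.023,-.023,0],[.023,.023,.1]),box(s,[-.025,-.025,.101],[.025,.025,.109]),tab(s,-.022)]
    q=incap(r,.029,th[4]); out+=[cyl(q,.027,.101,.109),tab(q,-.024)]
    q=incap(l,.022,th[5]); out+=[cyl(q,.020,.101,.109),tab(q,-.017)]
    return np.min(out,0)
def pts(n,th=(.593,-.118,.04)):
    d=np.load(f'/tmp/{n}.npz')['d'];P=cloud(n,d)[d>0]
    b=(P-np.array([*th[:2],0]))@R.from_euler('z',th[2]).as_matrix()
    m=(np.abs(b[:,0])<.11)&(np.abs(b[:,1])<.16)&(P[:,2]>.006)&(P[:,2]<.24)
    m&=(np.abs(b[:,1])<.118)|(P[:,2]<.018)
    return P[m]
E
python3 - <<'E'
from model import *
Ps={n:pts(n) for n in('top','side')}
def fit(P,th0): return least_squares(lambda t:sdf(P,t),th0,loss='soft_l1',f_scale=.003,x_scale=[.01,.01,.05,.01,.1,.1],diff_step=1e-4)
best=None
for s0 in(1.2,1.45,1.7):
    f=fit(np.vstack(list(Ps.values())),[.593,-.118,.04,.04,.07,s0]);print(f.x.round(4),f.cost)
    if best is None or f.cost<best.cost:best=f
for n in Ps:
    f=fit(Ps[n],best.x);print(n,len(Ps[n]),f.x.round(4),np.median(np.abs(f.fun)))
np.save('th.npy',best.x);Rr,Rt,o=frames(best.x);print(Rt.round(3));print(o)
for k in o: print('mouth',k+Rt@[0,0,.1])
E
```

```text
[ 0.5939 -0.1171 -0.0129  0.0424  0.13    1.6325] 0.03852794377948934
[ 0.5946 -0.1171 -0.0126  0.0417  0.1298  1.6178] 0.03853219400519076
[ 0.5939 -0.1171 -0.0129  0.0424  0.13    1.6325] 0.038527943778191874
top 4543 [ 0.5764 -0.1153 -0.0139  0.0606  0.2128  1.623 ] 0.0021908628452745327
side 3035 [ 0.6069 -0.1175 -0.012   0.0281  0.109   1.6471] 0.0010774672701596988
[[ 0.866  0.013 -0.5  ]
 [-0.011  1.     0.006]
 [ 0.5    0.     0.866]]
[array([ 0.63738062, -0.0326394 ,  0.04      ]), array([ 0.63628439, -0.11763233,  0.04      ]), array([ 0.63518816, -0.20262526,  0.04      ])]
mouth [ 0.58738478 -0.03199455  0.12660254]
mouth [ 0.58628855 -0.11698749  0.12660254]
mouth [ 0.58519232 -0.20198042  0.12660254]
```

```bash
cat >> model.py <<'E'
def att(th,phi,sgn=1):
    Rr=frames(th)[0]; z=Rr@[np.sin(phi),0,-np.cos(phi)]; y=sgn*Rr[:,1]
    return quat(np.stack([np.cross(y,z),y,z],1))
def tabpose(th,k,ang,rel,back=0.,dx=.008,dz=.014,sgn=1):
    """TCP pose pinching the tab of tube k (0 round, 2 slim) at cap angle ang"""
    h,xt=((.029,-.024),None,(.022,-.017))[k]
    Rr,Rt,o=frames(th); d=np.array([np.sin(rel),0,-np.cos(rel)])
    p=np.array([xt+dx,0,.109+dz])-back*d; H=np.array([h,0,.101])
    p=R.from_euler('y',ang).apply(p-H)+H
    return o[k]+Rt@p, att(th,A+rel-ang,sgn)
E
python3 - <<'E'
from model import *
th=np.load('th.npy')
for rel in (45,60):
  for s in(1,-1):
    print(rel,s)
    for k,angs in((0,(.1,.5,1,1.4,1.8)),(2,(0,.8,1.6))):
      for a in angs:
        for b in(0,.09):
          q=env.inverse_kinematics(*tabpose(th,k,a,np.deg2rad(rel),b,sgn=s)); print(k,a,b,None if q is None else q.round(2))
d=np.load('/tmp/top.npz')['d'];P=cloud('top',d)
print('jar',P[233,214],'rem',P[237,263])
E
```

```text
45 1
0 0.1 0 [-0.45  0.52  2.22  2.59  0.86  1.79]
0 0.1 0.09 [-0.61  0.38  2.43  2.43  0.94  1.8 ]
0 0.5 0 None
0 0.5 0.09 [-0.46  0.09  2.01  0.88  0.42 -2.72]
0 1 0 [-0.29  0.37  1.53  0.1   0.95 -1.9 ]
0 1 0.09 [-0.31  0.24  1.45  0.1   1.15 -1.9 ]
0 1.4 0 [-0.24  0.55  1.16 -0.02  1.52 -1.8 ]
0 1.4 0.09 [-0.24  0.51  0.97 -0.02  1.75 -1.8 ]
0 1.8 0 [-0.21  0.78  0.78 -0.1   2.06 -1.79]
0 1.8 0.09 [-0.2   0.86  0.4  -0.12  2.37 -1.82]
2 0 0 [-0.86  0.62  2.1   2.15  1.05  1.94]
2 0 0.09 [-1.08  0.52  2.29  1.97  1.16  1.89]
2 0.8 0 [-0.65  0.4   1.6   0.43  0.77 -2.46]
2 0.8 0.09 [-0.71  0.24  1.58  0.39  0.95 -2.43]
2 1.6 0 [-0.46  0.72  0.89 -0.13  1.79 -2.03]
2 1.6 0.09 [-0.44  0.74  0.62 -0.13  2.05 -2.05]
45 -1
0 0.1 0 [-0.45  0.52  2.22  2.59  0.86 -1.35]
0 0.1 0.09 [-0.61  0.38  2.43  2.43  0.94 -1.34]
0 0.5 0 [-0.38  0.32  1.96  1.23  0.28  0.09]
0 0.5 0.09 [-0.46  0.09  2.01  0.88  0.42  0.42]
0 1 0 [-0.29  0.37  1.53  0.1   0.95  1.24]
0 1 0.09 [-0.31  0.24  1.45  0.1   1.15  1.25]
0 1.4 0 [-0.24  0.55  1.16 -0.02  1.52  1.34]
0 1.4 0.09 [-0.24  0.51  0.97 -0.02  1.75  
[... 1145 characters left out ...]
3 -1.09]
0 0.5 0.09 [-0.55  0.17  2.26  2.09  0.55 -0.87]
0 1 0 [-0.33  0.31  1.72  0.31  0.58  1.03]
0 1 0.09 [-0.37  0.13  1.71  0.28  0.77  1.07]
0 1.4 0 [-0.27  0.44  1.36  0.05  1.18  1.3 ]
0 1.4 0.09 [-0.28  0.34  1.25  0.04  1.39  1.3 ]
0 1.8 0 [-0.22  0.65  0.98 -0.05  1.73  1.36]
0 1.8 0.09 [-0.22  0.65  0.73 -0.05  1.98  1.35]
2 0 0 [-0.88  0.79  2.14  2.26  1.44 -1.41]
2 0 0.09 [-1.12  0.85  2.36  2.03  1.6  -1.63]
2 0.8 0 [-0.72  0.39  1.77  0.98  0.58  0.12]
2 0.8 0.09 [-0.83  0.2   1.82  0.86  0.74  0.22]
2 1.6 0 [-0.5   0.6   1.1  -0.01  1.47  1.09]
2 1.6 0.09 [-0.5   0.55  0.93 -0.01  1.69  1.08]
jar [0.40251016 0.09840508 0.07543321] rem [ 0.39874133 -0.03883559  0.01983988]
```

```bash
cat >> model.py <<'E'
def pinch(th,k,ang,back=0.,L=.013,pz=.019,sgn=-1):
    """TCP pose, pads pivoting on the tab plate; tool pitch eases with cap angle"""
    h,xt=((.029,-.024),None,(.022,-.017))[k]
    phi=np.deg2rad(35-25*ang); Rr,Rt,o=frames(th); H=np.array([h,0,.101])
    piv=o[k]+Rt@(R.from_euler('y',ang).apply(np.array([xt,0,.109+pz])-H)+H)
    return piv+(L-back)*(Rr@[np.sin(phi),0,-np.cos(phi)]), att(th,phi,sgn)
def arc(th,k,a0,a1,n,speed=.12):
    for a in np.linspace(a0,a1,n+1)[1:]:
        p,q=pinch(th,k,a); env.line_to(p,q,speed=speed)
def st(): s=env.state(); print('t',round(s['time_s'],2),'p',s['ee_pos'].round(4),'F',s['ft_force'].round(1),'w',round(s['width'],4))
E
python3 - <<'E'
from model import *
th=np.load('th.npy'); a0=.12
for k,angs in((0,(.12,.5,1,1.4,1.76)),(2,(0,.8,1.63))):
  for a in angs:
    for b in(0,.09):
      q=env.inverse_kinematics(*pinch(th,k,a,b));print(k,a,b,None if q is None else q.round(2))
env.move_gripper(.045,25)
env.reach(*pinch(th,0,a0,.09)); st()
for n in('top','side'):
    im,_=snap(n)
    p,_=pinch(th,0,a0);print(n,proj(n,p))
    if n=='side': cv2.imwrite('pics/e.png',cv2.resize(im[90:220,195:355],(738,600),interpolation=2))
E
```

```text
0 0.12 0 [-0.35  0.35  1.84  0.41  0.45  0.91]
0 0.12 0.09 [-0.39  0.16  1.83  0.33  0.65  0.98]
0 0.5 0 [-0.32  0.35  1.68  0.17  0.74  1.16]
0 0.5 0.09 [-0.34  0.19  1.63  0.15  0.95  1.17]
0 1 0 [-0.28  0.42  1.44  0.05  1.12  1.29]
0 1 0.09 [-0.29  0.31  1.33  0.05  1.33  1.29]
0 1.4 0 [-0.25  0.51  1.24 -0.    1.4   1.33]
0 1.4 0.09 [-0.25  0.45  1.08 -0.    1.62  1.33]
0 1.76 0 [-0.23  0.61  1.05 -0.03  1.63  1.35]
0 1.76 0.09 [-0.22  0.59  0.84 -0.03  1.87  1.35]
2 0 0 [-0.7   0.42  1.75  0.71  0.59  0.36]
2 0 0.09 [-0.78  0.24  1.77  0.61  0.77  0.44]
2 0.8 0 [-0.59  0.46  1.43  0.16  1.04  0.93]
2 0.8 0.09 [-0.61  0.34  1.35  0.16  1.23  0.93]
2 1.63 0 [-0.49  0.63  1.05 -0.05  1.55  1.1 ]
2 1.63 0.09 [-0.48  0.6   0.85 -0.05  1.77  1.1 ]
t 3.28 p [ 0.5119 -0.0305  0.2113] F [-0.8 -0.3  0.3] w 0.045
top [[261.86613975 174.46738652]]
side [[243.02499071 174.67966156]]
```

View pics/e.png

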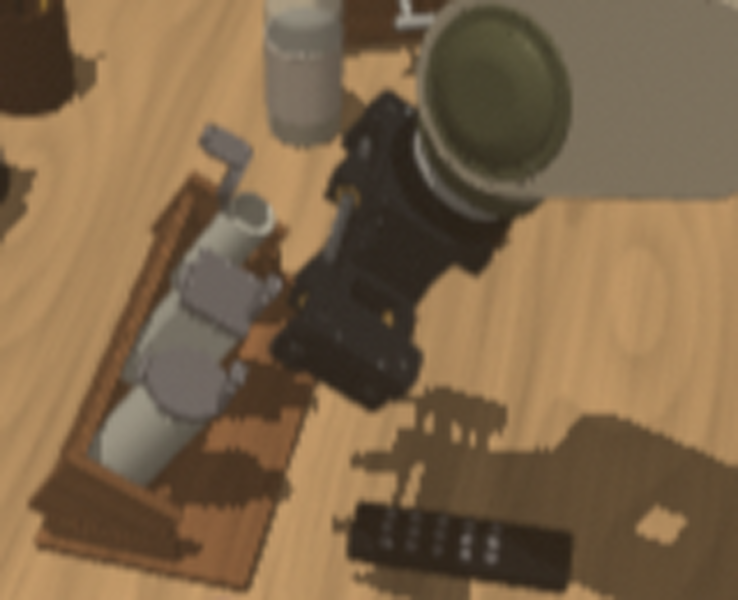

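The hand hovers in front of the round tab (238,372), and the predicted TCP lands at the tab's foot (221,390). Moving in to pinch and lift.

```bash
python3 - <<'E'
from model import *
th=np.load('th.npy'); a0=.12
p,q=pinch(th,0,a0)
print('contact',env.line_to(p,q,speed=.06,contact_N=5)); st()
env.move_gripper(.0,22); st()
arc(th,0,a0,.6,5); st()
for n in('top','side'):
    im,_=snap(n)
    if n=='side': cv2.imwrite('pics/f.png',cv2.resize(im[90:220,195:355],(738,600),interpolation=2))
E
```

```text
contact False
t 5.03 p [ 0.5595 -0.0316  0.1353] F [0.2 0.  0.4] w 0.0448
t 5.48 p [ 0.5595 -0.0335  0.1351] F [ -6.9 -13.8   1.6] w 0.0235
t 6.73 p [ 0.5654 -0.0338  0.161 ] F [ -5.4 -13.8   3.3] w 0.0235
```

View pics/f.png

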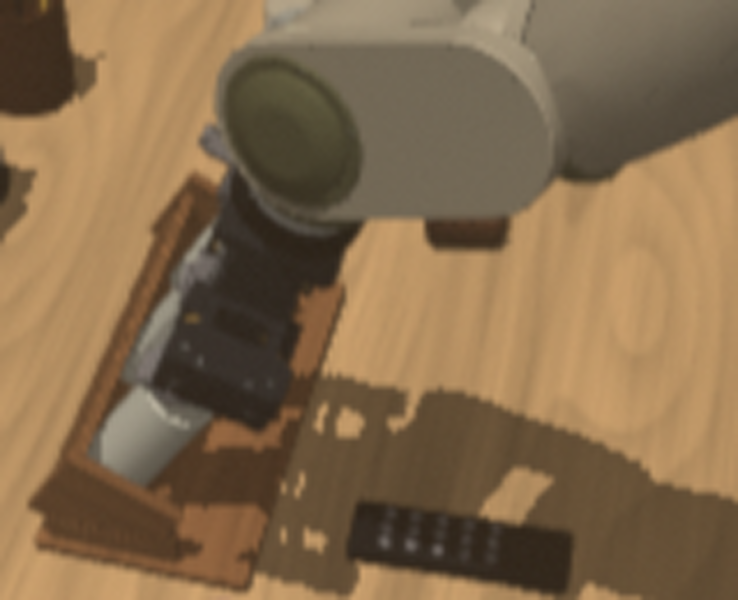

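Cap is lifting (rim visible at (175,400)). The side force means the tubes sit about 2 mm further to -y, so I'll correct for that and continue back to the stop.

```bash
python3 - <<'E'
from model import *
th=np.load('th.npy'); th[1]-=.002; np.save('th.npy',th)
for a0,a1,n in((.6,1.1,4),(1.1,1.5,4),(1.5,1.75,3)):
    arc(th,0,a0,a1,n); st()
env.move_gripper(.04); st()
p,q=pinch(th,0,1.75,.10); env.line_to(p,q,speed=.2)
env.reach([.46,.15,.30],att(th,0,-1)); st()
for n in('top','side'):
    im,_=snap(n)
    if n=='side': cv2.imwrite('pics/g.png',np.hstack([cv2.resize(im[90:220,195:295],(460,600),interpolation=2)]))
Ps=[pts(n) for n in('top','side')]
f=least_squares(lambda t:sdf(np.vstack(Ps),[*th[:4],*t]),[1.75,1.63],loss='soft_l1',f_scale=.003,diff_step=1e-3);print(f.x)
f=least_squares(lambda t:sdf(np.vstack(Ps),t),[*th[:4],*f.x],loss='soft_l1',f_scale=.003,diff_step=1e-4);print(f.x.round(4),th.round(4))
E
```

```text
t 7.83 p [ 0.5836 -0.0345  0.1811] F [-7.  -4.7  7.2] w 0.0232
t 8.83 p [ 0.6041 -0.0348  0.1887] F [-4.8 -4.3  8. ] w 0.0234
t 9.58 p [ 0.6178 -0.035   0.1891] F [-3.2 -4.4  8.8] w 0.0233
t 10.03 p [ 0.6175 -0.0342  0.1879] F [-0.1  0.4 -0.4] w 0.0402
t 11.68 p [0.4608 0.1495 0.2996] F [-0.5 -1.3 -0. ] w 0.0401
[1.70661819 1.61525933]
[ 0.5944 -0.1164 -0.0153  0.0421  1.6992  1.6077] [ 0.5939 -0.1191 -0.0129  0.0424  0.13    1.6325]
```

View pics/g.png

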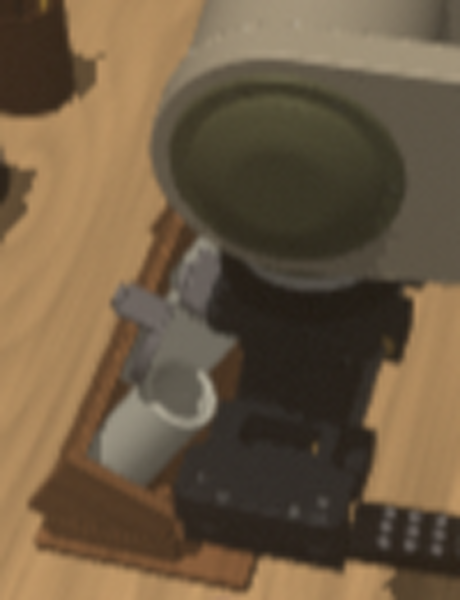

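Cap is open at about 1.7 rad; the rim centre is at crop (183,395). Next, the roll.

```bash
python3 - <<'E'
from model import *
th=np.load('th.npy');Rr,Rt,o=frames(th)
m=o[0]+Rt@[0,0,.1];print('mouth',m,(proj('side',m)-[195,90])*4.61)
x,y=.4565,.249
q=att(th,0,-1)
env.move_gripper(.07,20)
env.reach([x,y,.20],q); 
print(env.line_to([x,y,.062],q,speed=.12,contact_N=6)); st()
env.move_gripper(0,20); st()
env.line_to([x,y,.24],q,speed=.15); st()
ims=[snap(n)[0] for n in('side','top')]
for n in('side','top'): print(n,proj(n,env.state()['ee_pos']))
r=proj('top',m)[0].astype(int)
cv2.imwrite('pics/i.png',np.hstack([cv2.resize(ims[0][200:330,220:350],(400,400),interpolation=2),cv2.resize(ims[1][r[1]-25:r[1]+25,r[0]-25:r[0]+25],(400,400),interpolation=2)]));print(r,(proj('top',m)-r+25)*8+[400,0])
E
```

```text
mouth [ 0.58738478 -0.03399455  0.12660254] [[180.68717074 388.45000251]]
False
t 14.3 p [0.4569 0.249  0.0626] F [-0.6 -0.1  0.5] w 0.0696
t 14.97 p [0.4565 0.249  0.062 ] F [ 0.2 -0.3  0.5] w 0.0313
t 16.3 p [0.4562 0.2489 0.2392] F [ 0.2 -0.7 -1. ] w 0.0317
side [[253.54799773 248.52375673]]
top [[148.46988127 204.46087304]]
[262 165] [[607.3306265  201.13208184]]
```

View pics/i.png

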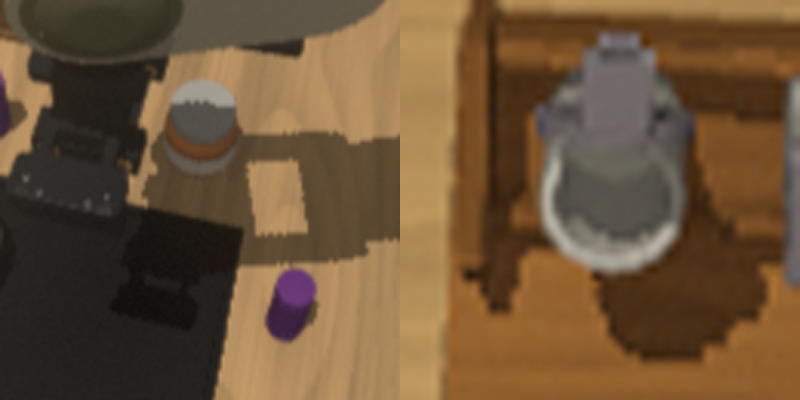

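Roll is in the grip and gone from the tray. In the top crop the rim runs from x=541 to 687. I'm taking the physically felt y of about -0.035 for the mouth.

```bash
python3 - <<'E'
from model import *
th=np.load('th.npy');Rr,Rt,o=frames(th);a=Rt[:,2]
m=o[0]+Rt@[0,0,.1]; m[1]-=.001
q=att(th,A,-1)
env.reach(m+a*(.056+.08),q); st()
env.line_to(m+a*(.056+.008),q,speed=.2); st()
c=env.line_to(m+a*.007,q,speed=.05,contact_N=5); st(); print(c,'depth above rim',(env.state()['ee_pos']-m)@a)
ims=[snap(n)[0] for n in('side','top')]
cv2.imwrite('pics/j.png',np.hstack([cv2.resize(ims[0][120:220,190:290],(400,400),interpolation=2),cv2.resize(ims[1][130:200,230:300],(400,400),interpolation=2)]))
E
```

```text
t 17.51 p [ 0.5195 -0.0335  0.2444] F [-1.   0.8 -0.2] w 0.0312
t 18.02 p [ 0.5555 -0.0338  0.1823] F [ 0.6  0.9 -0.7] w 0.0313
t 19.31 p [ 0.5839 -0.035   0.133 ] F [ 0.2  0.3 -1.2] w 0.0314
False depth above rim 0.007241546426459722
```

View pics/j.png

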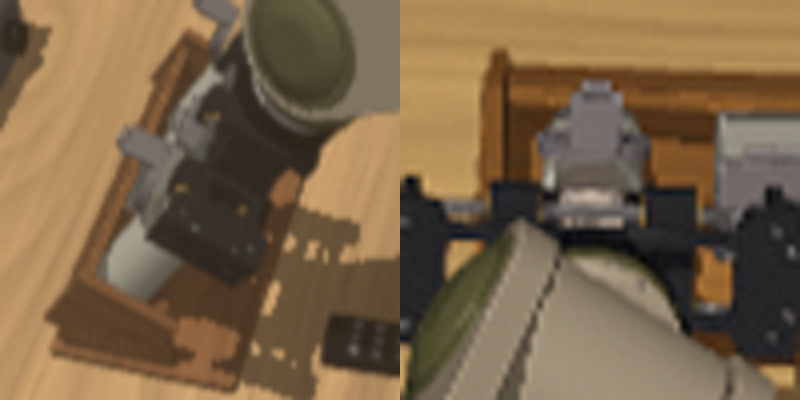

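The roll went about 49 mm into the bore with no contact force. Releasing so it slides down.

```bash
python3 - <<'E'
from model import *
th=np.load('th.npy');Rr,Rt,o=frames(th);a=Rt[:,2]
m=o[0]+Rt@[0,0,.1]; m[1]-=.001
env.move_gripper(.048); env.pause(.3)
env.line_to(m+a*.14,att(th,A,-1),speed=.2)
env.reach([.46,.15,.30],att(th,0,-1)); st()
ims=[snap(n)[0] for n in('side','top')]
cv2.imwrite('pics/k.png',np.hstack([cv2.resize(ims[0][120:220,190:290],(400,400),interpolation=2),cv2.resize(ims[1][140:190,237:287],(400,400),interpolation=2)]))
for n in('side','top'):
    d=np.load(f'/tmp/{n}.npz')['d'];P=cloud(n,d)[d>0]; q=(P-m)@Rt
    s=q[(np.hypot(q[:,0],q[:,1])<.013)&(np.abs(q[:,2])<.06)];print(n,len(s),np.percentile(s[:,2],[10,50,90]) if len(s) else '')
E
```

```text
t 21.77 p [0.4602 0.1497 0.2986] F [0.5 0.2 0.5] w 0.0481
side 46 [-0.01372091 -0.01161467 -0.01004458]
top 66 [-0.0150544  -0.01133424 -0.00834103]
```

View pics/k.png

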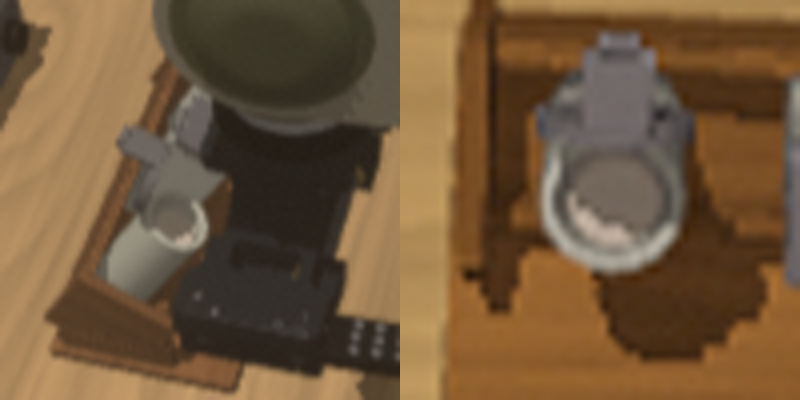

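Roll is seated: its top is 11 mm below the rim in both cameras. Now I'll shut the round cap.

```bash
cat >> model.py <<'E'
def press(th,k,N=14,depth=.006):
    Rr,Rt,o=frames(th); xt=(-.024,None,-.017)[k]; q=att(th,A,-1); tp=o[k]+Rt@[xt,0,.138]; a=Rt[:,2]
    env.move_gripper(0,10); env.line_to(tp+.015*a,q,speed=.12)
    c=env.line_to(tp-depth*a,q,speed=.03,contact_N=N); st()
    print('press contact',c,'height over shut tab mm',(env.state()['ee_pos']-tp)@a*1e3)
    env.line_to(tp+.04*a,q,speed=.15)
E
python3 - <<'E'
from model import *
th=np.load('th.npy'); th[1]-=.001; np.save('th.npy',th)
env.move_gripper(.042,25)
env.reach(*pinch(th,0,1.71,.08))
p,q=pinch(th,0,1.71); print(env.line_to(p,q,speed=.1,contact_N=5)); st()
env.move_gripper(0,25); st()
for a0,a1,n in((1.71,1.1,4),(1.1,.5,4),(.5,.15,3)): arc(th,0,a0,a1,n); st()
arc(th,0,.15,.02,2,.05); st()
env.move_gripper(.042); p,q=pinch(th,0,.02,.07); env.line_to(p,q,speed=.2)
press(th,0)
E
```

```text
False
t 24.12 p [ 0.6157 -0.0353  0.1891] F [ 0.2  0.5 -0. ] w 0.0418
t 24.53 p [ 0.6155 -0.0353  0.1887] F [1.3 1.  1.8] w 0.0232
t 25.53 p [ 0.5839 -0.0348  0.1805] F [1.6 2.5 1. ] w 0.0234
t 26.53 p [ 0.5637 -0.0345  0.1553] F [2.3 4.3 0.1] w 0.0237
t 27.28 p [ 0.5607 -0.0344  0.1366] F [4.6 2.9 1.4] w 0.0234
t 27.78 p [ 0.5613 -0.0344  0.1296] F [3.5 2.3 2.7] w 0.0235
t 30.44 p [ 0.5463 -0.0341  0.1462] F [-6.6 -0.9  7.7] w 0.0002
press contact True height over shut tab mm -0.5011153390980048
```

```bash
python3 - <<'E'
from model import *
th=np.load('th.npy'); a0=1.61
env.move_gripper(.044,25)
env.reach(*pinch(th,2,a0,.09))
p,q=pinch(th,2,a0); print(env.line_to(p,q,speed=.1,contact_N=5)); st()
env.move_gripper(0,25); st()
for a,b,n in((a0,1.1,4),(1.1,.5,4),(.5,.15,3)): arc(th,2,a,b,n); st()
arc(th,2,.15,.02,2,.05); st()
env.move_gripper(.042); p,q=pinch(th,2,.02,.07); env.line_to(p,q,speed=.2)
press(th,2)
env.reach([.40,.15,.35],att(th,0,-1)); st()
ims=[snap(n)[0] for n in('side','top')]
cv2.imwrite('pics/l.png',np.hstack([cv2.resize(ims[0][100:220,190:290],(400,480),interpolation=2),cv2.resize(ims[1][130:205,240:350],(400,273),interpolation=2,).copy() if 0 else cv2.resize(ims[1][120:216,265-20:345],(400,480),interpolation=2)]))
Ps=np.vstack([pts(n) for n in('top','side')])
f=least_squares(lambda t:sdf(Ps,[*th[:4],*t]),[.05,.05],loss='soft_l1',f_scale=.003,diff_step=1e-2);print(f.x)
E
```

```text
False
t 33.76 p [ 0.6086 -0.2054  0.1733] F [ 0.7  0.1 -0.1] w 0.0443
t 34.2 p [ 0.6084 -0.2052  0.1729] F [0.3 0.6 2.1] w 0.0235
t 35.2 p [ 0.5878 -0.2049  0.1698] F [5.4 1.2 0.6] w 0.0233
t 36.2 p [ 0.5691 -0.2046  0.1525] F [2.7 1.6 1.5] w 0.0234
t 36.95 p [ 0.5646 -0.2045  0.1383] F [3.1 1.3 1.2] w 0.0237
t 37.45 p [ 0.5644 -0.2045  0.1328] F [3.7 2.3 3.4] w 0.0237
t 40.02 p [ 0.548  -0.2045  0.1536] F [-2.7 -1.4  1.2] w 0.0002
press contact True height over shut tab mm 3.9225818056246595
t 41.93 p [0.4003 0.1496 0.3493] F [ 0.  -0.3 -1. ] w 0.0006
[-0.00805466  0.09787358]
```

View pics/l.png

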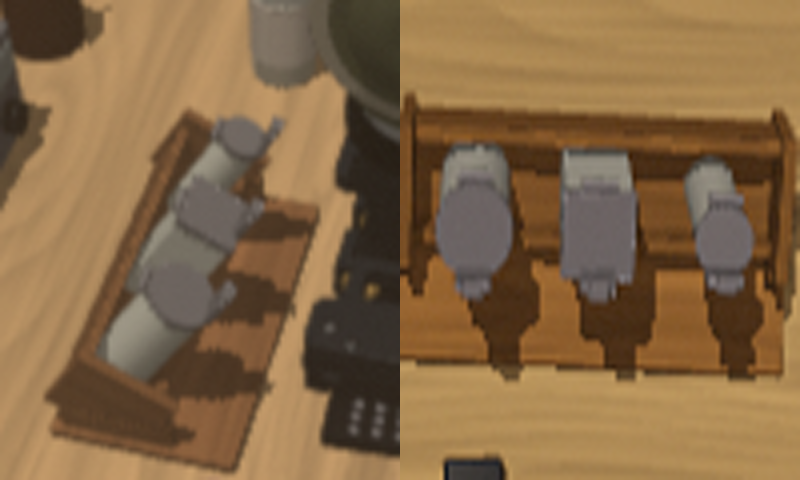

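The slim cap still shows about 0.1 rad open (it stopped early), while the round one fits at 0. I'll press both again, slower and firmer, staying well below 40 N.

```bash
python3 - <<'E'
from model import *
th=np.load('th.npy');Rr,Rt,o=frames(th);a=Rt[:,2];q=att(th,A,-1)
for k in(2,0):
    tp=o[k]+Rt@[(-.024,None,-.017)[k],0,.138]
    env.reach(tp+.05*a,q); env.line_to(tp+.008*a,q,speed=.12); st()
    for z in (.004,.002,0,-.001,-.002,-.003,-.004):
        c=env.line_to(tp+z*a,q,speed=.02,contact_N=20); env.pause(.1); s=env.state()
        F=s['ft_force']@a; print(k,z,c,'h %.1f F %.1f'%((s['ee_pos']-tp)@a*1e3,F))
        if F>15: break
    env.line_to(tp+.05*a,q,speed=.2)
env.reach([.40,.15,.35],att(th,0,-1)); st()
ims=[snap(n)[0] for n in('side','top')]
Ps=np.vstack([pts(n) for n in('top','side')])
f=least_squares(lambda t:sdf(Ps,[*th[:4],*t]),[.05,.05],loss='soft_l1',f_scale=.003,diff_step=1e-2);print(f.x)
cv2.imwrite('pics/m.png',cv2.resize(ims[1],(800,600),interpolation=2))
E
```

```text
t 44.03 p [ 0.5477 -0.2041  0.1582] F [ 1.1 -0.5  0.4] w 0.0004
2 0.004 False h 4.2 F 0.0
2 0.002 False h 2.3 F 8.6
2 0 False h 0.4 F 15.0
t 46.8 p [ 0.5437 -0.0352  0.1543] F [-0.2 -0.5  0.3] w 0.0005
0 0.004 False h 4.2 F 0.5
0 0.002 False h 2.0 F 0.4
0 0 False h -0.1 F -0.2
0 -0.001 False h -0.5 F 10.2
0 -0.002 False h -0.9 F 19.9
t 50.11 p [0.4005 0.1498 0.3485] F [-0.8 -0.1 -0.2] w 0.0007
[-0.00883412  0.02311553]
```

View pics/m.png

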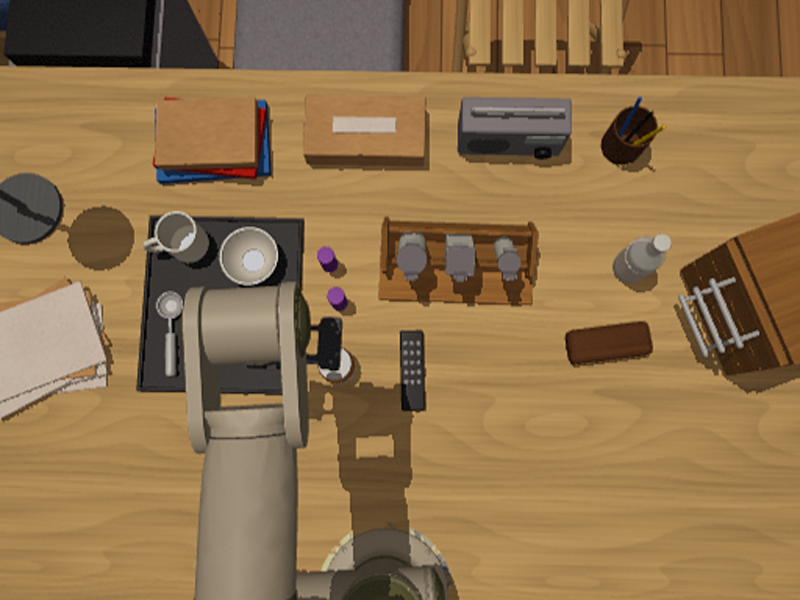

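Everything else is in place. The slim cap's force curve was still soft at 15 N, so I'll press it a bit further, until it stops stiffly.

```bash
python3 - <<'E'
from model import *
th=np.load('th.npy');Rr,Rt,o=frames(th);a=Rt[:,2];q=att(th,A,-1)
k=2;tp=o[k]+Rt@[-.017,0,.138]
env.reach(tp+.04*a,q); env.line_to(tp+.005*a,q,speed=.12)
for z in (.002,.001,0,-.001,-.002,-.003,-.004):
    c=env.line_to(tp+z*a,q,speed=.02,contact_N=22); env.pause(.1); s=env.state()
    F=s['ft_force']@a; print(z,c,'h %.1f F %.1f'%((s['ee_pos']-tp)@a*1e3,F))
    if F>19: break
env.line_to(tp+.05*a,q,speed=.2)
env.reach([.40,.15,.35],att(th,0,-1)); st()
for n in('side','top'): snap(n)
Ps=np.vstack([pts(n) for n in('top','side')])
f=least_squares(lambda t:sdf(Ps,[*th[:4],*t]),[.05,.05],loss='soft_l1',f_scale=.003,diff_step=1e-2);print(f.x)
E
```

```text
0.002 False h 2.3 F -0.3
0.001 False h 1.0 F -0.4
0 False h 0.2 F 6.0
-0.001 False h -0.3 F 15.8
-0.002 False h -0.6 F 26.7
t 55.88 p [0.4004 0.1496 0.3492] F [0.3 0.1 0.2] w 0.0004
[-0.00425866  0.0083511 ]
```

Slim now stops stiffly (10 N per mm, peak 27 N) at its shut height, and both fitted caps are at 0 within 0.01 rad. Handing in.

```bash
python3 -c "
from workcell import env
env.close_job()"
```

```text
the job is handed in; nothing more can be done
```

The job is handed in, about 56 s into the 72 s limit, and my last checks show the roll in the round tube and all three caps shut.

- **Round tube:** I pinched the tab and tipped the cap back to about 1.7 rad (its stop is at 1.8). The roll slid in with no contact force and seated with its top 11 mm below the rim in both cameras. I then rotated the cap shut and pressed it home.
- **Slim tube:** My first press stopped early and left this cap about 0.1 rad open. I pressed it twice more until it met a hard stop.
- **Last checks:** The camera fit puts both caps within 0.01 rad of shut. The highest press force I read was about 27 N, below the 40 N limit.
- **Everything else:** In the last overall picture the square cap was shut and everything visible was still in place; the arm hid part of the tray and the jar. I took no picture of the whole desk after the final slim press.
- **Disagreement:** The two cameras differed by 2–3 mm on where the round tube's mouth was, so I used the position felt when gripping the tab.

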